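Shift a bench-tested tractor gearbox from second to third

ROBOT

A 6-joint arm with a two-finger parallel gripper is mounted at the origin on the work surface. World frame = base frame: x ahead of the robot, y to its left, z up, the work surface at z = 0. Lengths are in mm, angles in rad, forces in N, time in s.
With the tool pointing down it reaches from about 275 to 725 mm from the base axis. Payload 15.9 kg.
Tool frame: the origin (TCP) lies between the finger pads; the fingertips stand 11 mm ahead of it and the grasp point (between the pads) lies 8 mm behind it (nose_length is the z of the fingertips in the tool frame, in mm); z points along the fingers, y is the direction in which the jaws open and shut (so a half turn about z gives the same grasp; the last joint's range is limited). The gripper opens to 85 mm and grips with 20 to 120 N. Pads are 22 mm wide; open, the fingers measure 114 mm over their backs; the gripper's body (76 mm by 85 mm) begins 54 mm behind the grasp point. The pads swing forward as they close: fully open they stand 13 mm farther back than shut.
Start: joints at [-1.101, 0.213, -0.034, 1.323, 0, 1.571], TCP at [226.346, -445.817, 242.306] pointing down, gripper open.
Joint ranges: [-2.98, 2.98], [-0.74, 1.72], [-1.14, 1.35], [-2.1, 2.04], [-1.57, 1.44], [-3.14, 3.14]. Speed limits (rad/s): [1.89, 1.89, 2.39, 2.57, 3.14, 3.14].

INTERFACE

Orientations are given as a unit quaternion [x, y, z, w].
In Python, from cell import get_state, camera, calibration, close_job, nose_length gives the robot as it stands.
- The arm moves only by the shell command python3 -m inch 'ROWS'. ROWS is a JSON object of lists of equal length, an entry for each row: "slide": the shift along the tool's x, y, z scaled (see below), a list of three; "rot": the turn, a rotation vector about the tool's x, y, z scaled (see below), a list of three; "claw": the opening, from 0 (shut) to 1 (fully open). In form: {"slide": [[x, y, z], ...], "rot": [[wx, wy, wz], ...], "claw": [claw, ...]}. A call has 1 to 8 rows; each row is the pose to reach, as a shift and turn from the pose measured when the call began, along the tool's axes at that moment; what a row does not reach only later rows make up. The controller multiplies each number of a shift by 0.5 m and each number of a turn by 90 degrees. A row lasts 1/12 s, in which the tool goes at most 41.7 mm and 7.16 degrees, less where a joint would pass 70% of its speed; a pose out of reach is approached as far as the arm can. A call with a number of a shift or a turn outside -1 to 1 is refused whole. A call with a gripper value outside its range is refused whole. The fingers move at their own pace and stop on an object; the grip force is fixed at half the most. Time passes only in rows, so rows that repeat a pose let the fingers close. It gives the time, the measured TCP pose, the force and the opening at its end, in the units of the state.
- get_state(): the state, without advancing time (a new reading comes with each control period).
- camera(name): name is "side" or "top" or "wrist"; returns the picture (384x512x3 uint8, red, green, blue); there is no depth.
- calibration(name): a dict with "camera_matrix" (3x3 intrinsics, pixels), "rvec" (rotation vector, rad) and "tvec" (3), from world to camera coordinates, as OpenCV has them. Camera axes: x right, y down, z forward; pixel columns grow to the right and rows downward; lengths in mm; the calibration is good to about 2 mm. A picture is of the moment at which its call begins: read the wrist's pose just before it. calibration takes no time and is no camera call; for the wrist camera it gives the pose at the moment of the call.
- close_job(): hands the job in, once; it reports no verdict.
The state is a dict: "time": time; "qpos": joint angles; "joint_velocities": joint speeds; "joint_efforts": joint torques, N m; "tool_pos": TCP position; "tcp_rot": TCP orientation; "contact_force": force on the tool from outside, world axes, zero at the start; "wrist_torque": the same for the moment, N m; "width": finger opening in mm.
Only numpy, scipy, OpenCV 4.12 (cv2) and the standard library are available. Lean on these libraries where they do the work, as an engineer would, in place of code of your own. Each camera call takes 0.05 s, during which the arm holds its last target.

TASK

The small tractor gearbox on the bench has been left in second: its gearstick stands in the near left slot of the H-shaped gate. Shift it to third the way a driver would: push the knob forward into neutral, across to the right, then forward fully home into the far right slot, without catching first (far left) or fourth (near right) on the way. Only push the stick with the fingertips or the outside of the fingers, never pinch it, and leave the socket, tin, bearing and spanner around it where they are.

Things in the scene. Friction and masses are not known exactly. Their poses are not given: they have to be found in the camera images.
- gearbox: Grey cast gearbox of a small garden tractor, 300 mm long (x), 170 wide (y), fixed. Origin on the bench straight below the middle of the gate; x points forward (away from the robot within 25 degrees), y left, z up. Top cover 123 mm above the bench, with a square turret (112 x 120 mm) carrying the gate plate. Axle hubs reach y = 158 mm either side at x = -85 mm; the input shaft ends at x = 221 mm.
- gate (a point): Middle of the gate plate's top, 165 mm above the bench on the gearbox's z axis, axes as the gearbox. H-shaped opening: a cross channel (neutral) along y, and two columns along x, 22 mm left and right of the middle, open to front and back. Slots 23 mm wide, corners rounded, for the 14 mm stick. Far left slot = first, near left = second, far right = third, near right = fourth.
- pivot (a point): Point about which the gearstick tilts like a joystick, inside the turret, 100 mm above the bench on the gearbox's z axis. No return spring: friction keeps the stick where it is left; about 2 N at the knob moves it. With f = joint stick and s = joint stick_side the knob's centre stands, in gearbox axes, x = 175 sin f, y = 175 cos f sin s, z = 100 + 175 cos f cos s mm from the gearbox's origin.
- knob (a point): Centre of the black pear-shaped knob (40 mm across, from 22 mm below to 26 mm above this point) on top of the gearstick (14 mm round steel bar). 175 mm from the pivot; 275 mm above the bench when upright, about 258 mm in a gear. Its travel is about 105 mm fore and aft, 115 mm sideways.
- stick (a joint): Fore-and-aft tilt of the gearstick, rad: 0 = upright (neutral; free play about 0.06 either way in the cross channel), positive = forward (gearbox +x), stops at -0.30 and +0.30 (fully in a gear). Starts between -0.30 and -0.24, in second.
- stick_side (a joint): Sideways tilt of the gearstick, rad: positive = left (gearbox +y), 0 = middle, stops at -0.38 and +0.38. The left column lies at +0.34, the right column at -0.34 (free play 0.04 either way). It can only change column while joint stick is near 0.
- socket: Bystander: steel socket, 30 mm across, 48 mm tall, standing loose on the gearbox's top cover in front of (beyond) the gate turret, 95 to 117 mm from its middle. Origin at the centre of its underside.
- grease_tin: Bystander: plain metal grease tin, 84 mm across, 95 mm tall, loose on the bench to the left of the gearbox. Origin at the centre of its underside.
- bearing: Bystander: ball bearing, 72 mm across, 20 mm thick, lying loose on the bench to the right of the gearbox. Origin at the centre of its underside.
- spanner: Bystander: open-ended spanner, 200 mm long, lying loose on the bench to the left of the gearbox, farther away than the tin. Origin on its underside, x along it towards the jaw.

How it is judged (in metres and radians):
On the way, in this order (a step that is already met when the one before it is completed fails the run):
1. the stick is out of second and in neutral, still on the left (value of joint stick between -0.12 and 0.12 rad and value of joint stick_side above 0.15 rad), for 0.03 s.
2. the stick has been brought across neutral to the right-hand column (value of joint stick between -0.12 and 0.12 rad and value of joint stick_side below -0.2 rad), for 0.03 s.
At the end, for the whole second after the job is handed in: The gearstick stands at rest in the far right slot (third), pushed home: fore-and-aft tilt over 0.25 rad (the stop is at 0.30, so the knob is within about 9 mm of it), sideways tilt beyond 0.25 rad to the right; the socket, tin, bearing and spanner are within 20 mm of where they were (value of joint stick between 0.25 and 0.35 rad and value of joint stick_side below -0.25 rad and velocity of joint stick between -0.05 and 0.05 rad/s and distance of each of socket, grease_tin, bearing, spanner from where it was at the start of the episode below 0.02 m); the robot touches nothing.
It fails at once if the stick goes into first (the far left slot) (value of joint stick above 0.17 rad and value of joint stick_side above 0.1 rad).
It fails at once if the stick goes into fourth (the near right slot) (value of joint stick below -0.17 rad and value of joint stick_side below -0.1 rad).
It fails at once if the stick or its knob is pinched: the fingers press on opposite sides of it at once ((contact force between the fingers and shaft_front above 0.7 N and contact force between the fingers and shaft_back above 0.7 N) or (contact force between the fingers and shaft_left above 0.7 N and contact force between the fingers and shaft_right above 0.7 N) or (contact force between the fingers and knob_front above 0.7 N and contact force between the fingers and knob_back above 0.7 N) or (contact force between the fingers and knob_left above 0.7 N and contact force between the fingers and knob_right above 0.7 N)).
It fails at once if the socket, tin, bearing or spanner is pushed, lifted or carried more than 20 mm (distance of any of socket, grease_tin, bearing, spanner from where it was at the start of the episode above 0.02 m).
It also fails if it takes over 67 s, if anything falls off the work surface, if the arm or the gripper's body presses on something with over 40 N, if the wrist force passes 120 N, or if a joint passes its speed limit or range.

## Working session

There is one attempt and no reset: what is moved stays moved. The work goes in short steps, Python scripts to look and compute and a shell command to move; the robot and the scene stay as the last step left them, time stands still between calls to the robot, and variables do not carry over. Pictures are saved under pics/ and viewed, and the job is handed in when it is done.

```bash
ls; mkdir -p pics; python3 - <<'E'
from cell import *
import cv2
print(get_state(), nose_length)
for n in ("side","top","wrist"):
    im=camera(n); cv2.imwrite(f"pics/{n}0.png",im[:,:,::-1])
    c=calibration(n); print(n,c)
E
```

```text
pics
{'time': 0.0, 'qpos': array([-1.10101894e+00,  2.13358317e-01, -3.50576320e-02,  1.32352078e+00,
        1.64050799e-05,  1.57077725e+00]), 'joint_velocities': array([ 0.00038721, -0.00060913, -0.00053506, -0.00089908,  0.00018594,
       -0.00090415]), 'joint_efforts': array([-5.66638046e-03, -6.86167288e+01,  4.87113333e+01,  1.76826463e-02,
       -3.77223269e-04,  3.03443244e-05]), 'tool_pos': array([ 226.19545548, -445.53110971,  241.81566889]), 'tcp_rot': array([ 9.72537876e-01,  2.32743970e-01, -1.24722960e-04, -5.56453571e-04]), 'contact_force': array([ 0.36934837, -0.00387193, -0.75246508]), 'wrist_torque': array([0.04142004, 0.0175553 , 0.04117261]), 'width': 85.51504415601016} 11.0
side {'camera_matrix': array([[498.75178741,   0.        , 253.39265619],
       [  0.        , 498.75178741, 196.07518119],
       [  0.        ,   0.        ,   1.        ]]), 'rvec': array([ 0.30899645, -2.80947087,  1.14408416]), 'tvec': array([ 627.62391426,  175.0699919 , 1174.98873423])}
top {'camera_matrix': array([[426.53302889,   0.        , 249.54274003],
       [  0.        , 426.53302889, 188.83780124],
       [  0.        ,   0.        ,   1.        ]]), 'rvec': array([ 2.16289082, -2.1045852 ,  0.1674274 ]), 'tvec': array([  41.94189616,  674.59709027, 1026.21421369])}
wrist {'camera_matrix': array([[333.60440765,   0.        , 254.3029667 ],
       [  0.        , 333.60440765, 194.40617029],
       [  0.        ,   0.        ,   1.        ]]), 'rvec': array([-2.47310359,  1.51631786,  0.20852408]), 'tvec': array([-499.58464929,  -36.20160557,  377.22613263])}
```

View pics/side0.png

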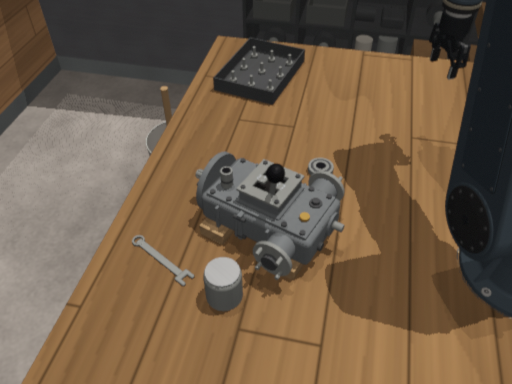

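View pics/top0.png

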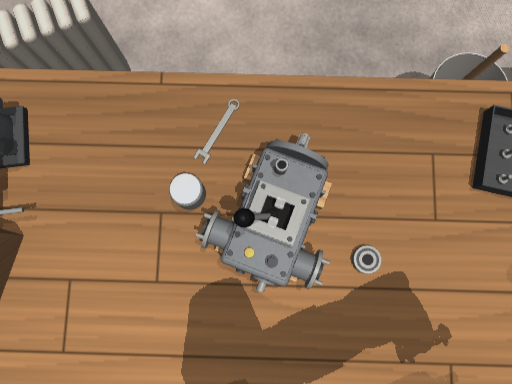

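View pics/wrist0.png

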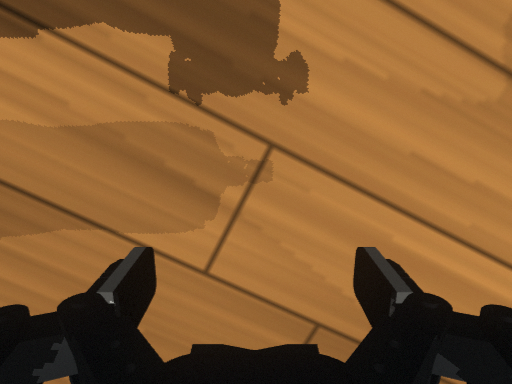

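```bash
cat > h.py <<'E'
import numpy as np, cv2
from cell import *
def ray(n,uv,c=None):
    c=c or calibration(n); R=cv2.Rodrigues(c["rvec"])[0]
    p=cv2.undistortPoints(np.array([[uv]],float),c["camera_matrix"],None)[0,0]
    d=R.T@np.array([p[0],p[1],1]); return -R.T@c["tvec"], d/np.linalg.norm(d)
def onz(n,uv,z):
    o,d=ray(n,uv); return o+d*(z-o[2])/d[2]
def tri(a,b):
    (o1,d1),(o2,d2)=a,b
    A=np.array([d1,-d2]).T; t=np.linalg.lstsq(A,o2-o1,rcond=None)[0]
    p,q=o1+d1*t[0],o2+d2*t[1]; return (p+q)/2,np.linalg.norm(p-q)
def proj(n,P):
    c=calibration(n); return cv2.projectPoints(np.array(P,float).reshape(-1,3),c["rvec"],c["tvec"],c["camera_matrix"],None)[0][:,0]
def knob_px(im,box):
    x0,y0,x1,y1=box; m=(im[y0:y1,x0:x1].max(2)<22).astype(np.uint8)
    n,l,s,ct=cv2.connectedComponentsWithStats(m); i=1+np.argmax(s[1:,4])
    return ct[i]+[x0,y0],s[i]+[x0,y0,0,0,0]
E
python3 - <<'E'
from h import *
s=cv2.imread("pics/side0.png");t=cv2.imread("pics/top0.png")
a,sa=knob_px(s,(250,150,300,195));b,sb=knob_px(t,(225,195,265,240));print(a,sa,b,sb)
print(tri(ray("side",a),ray("top",b)))
cv2.imwrite("pics/t1.png",cv2.resize(t[120:300,180:340],None,fx=3.3,fy=3.3,interpolation=2))
cv2.imwrite("pics/s1.png",cv2.resize(s[140:280,180:360],None,fx=4,fy=4,interpolation=2))
E
```

```text
[274.26623377 175.97402597] [266 168  18  15 154] [244.74242424 217.23484848] [234 209  20  18 132]
(array([581.58951864,  66.90141682, 251.20897784]), np.float64(0.6367222227544467))
```

View pics/t1.png

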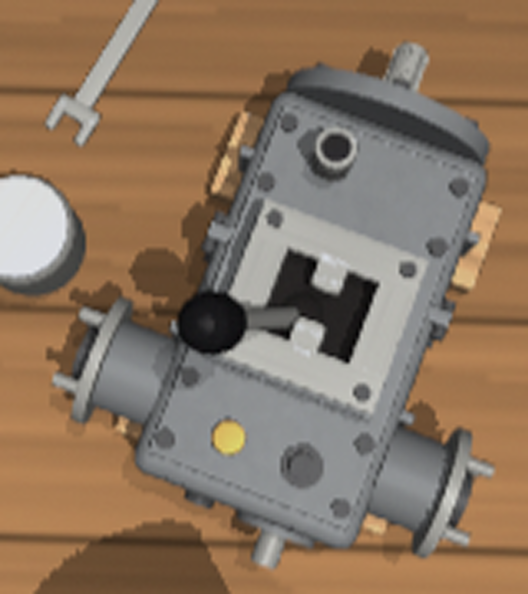

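View pics/s1.png

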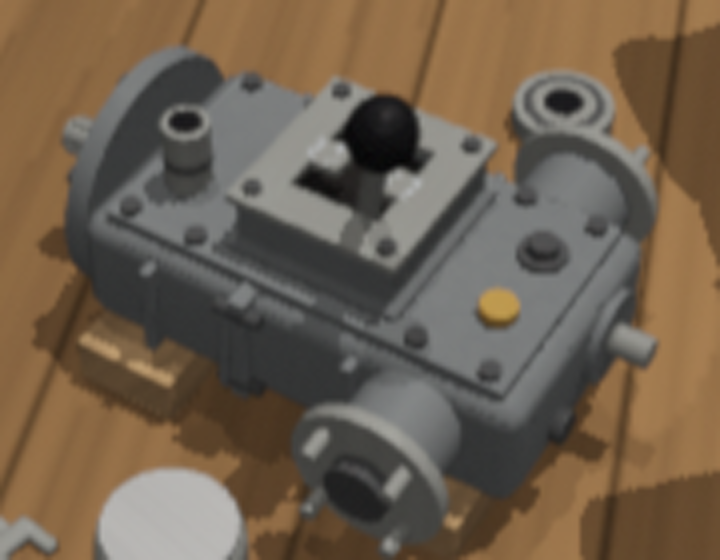

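```bash
python3 - <<'E'
from h import *
T=lambda p:np.array(p)/3.3+[180,120]
S=lambda p:np.array(p)/4+[180,140]
tb=dict(FL=(275,218),FR=(408,269),RR=(362,391)); sb=dict(FL=(252,188),FR=(341,90),RR=(472,146),RL=(387,247))
P={}
for k in sb:
    print(k,onz("side",S(sb[k]),166).round(1), onz("top",T(tb[k]),166).round(1) if k in tb else '', tri(ray("side",S(sb[k])),ray("top",T(tb[k]))) if k in tb else '')
    P[k]=(onz("side",S(sb[k]),166)+(onz("top",T(tb[k]),166) if k in tb else onz("side",S(sb[k]),166)))/2
c=np.mean([P['FL'],P['RR']],0); print(c)
v=(P['FR']-P['RR']); w=P['FL']-P['RL']; u=P['FL']-P['FR'];x=P['RL']-P['RR']
for q in(v,w):print(np.degrees(np.arctan2(q[1],q[0])),np.linalg.norm(q))
for q in(u,x):print(np.degrees(np.arctan2(-q[0],q[1])),np.linalg.norm(q))
# covers: yaw from plate bolts; socket top
print('socket',tri(ray("side",S((185,120))),ray("top",T((336,150)))))
E
```

```text
FL [659.8  29.1 166. ] [662.3  28.3 166. ] (array([661.24320374,  28.14840476, 165.10847458]), np.float64(2.3109110956553134))
FR [627.2 -63.9 166. ] [629.3 -63.5 166. ] (array([628.19563842, -63.56079745, 166.38701239]), np.float64(2.0946426367399815))
RR [542.4 -32.1 166. ] [545.4 -33.1 166. ] (array([543.98337245, -33.28666888, 164.86426041]), np.float64(2.9044674745540293))
RL [575.5  58.6 166. ]  
[602.46441797  -1.95854132 166.        ]
-20.250250193592947 89.9304672082584
-19.273399192244682 90.65505654284453
-19.52962576216128 98.06253297307394
-19.095849615465408 96.52884167667116
socket (array([710.23084878, -12.60525304, 171.48089799]), np.float64(0.32270999574471215))
```

```bash
cat >> h.py <<'E'
from scipy.spatial.transform import Rotation as Ro
C=np.array([602.5,-2,0]); G=Ro.from_euler('z',-19.5,degrees=True).as_matrix()
Rt=G@np.array([[0,1,0],[1,0,0],[0,0,-1.]])  # tool x=gy, y=gx, z=down
def rows(gx,gy,z):
    s=get_state(); R=Ro.from_quat(s["tcp_rot"]); g=G.T@(s["tool_pos"]-C)
    t=G@[gx,gy,z]+C
    print("t",round(s["time"],2),"g",g.round(1),"F(g)",(G.T@s["contact_force"]).round(1),"w",round(s["width"],1))
    print("slide",(R.inv().apply(t-s["tool_pos"])/500).round(4),"rot",((R.inv()*Ro.from_matrix(Rt)).as_rotvec()/(np.pi/2)).round(4))
E
python3 - <<'E'
from h import *
rows(-110,57,330)
E
```

```text
t 0.15 g [-206.6 -543.8  241.9] F(g) [-0.5  0.4 -0. ] w 85.4
slide [ 1.0035 -0.6885 -0.1756] rot [-5.000e-04 -2.000e-04 -4.842e-01]
```

```bash
python3 -m inch '{"slide":[[0,0,-0.08],[0.05,-0.03,-0.15],[0.12,-0.08,-0.176],[0.2,-0.13,-0.176],[0.28,-0.18,-0.176],[0.36,-0.23,-0.176],[0.43,-0.29,-0.176],[0.5,-0.344,-0.176]],"rot":[[0,0,-0.05],[0,0,-0.11],[0,0,-0.18],[0,0,-0.25],[0,0,-0.32],[0,0,-0.39],[0,0,-0.45],[0,0,-0.484]],"claw":[0,0,0,0,0,0,0,0]}'; python3 - <<'E'
from h import *
rows(-110,57,330)
E
```

```text
time: 0.82
tool_pos: [359.0, -203.9, 330.0]
tcp_rot: [0.815, 0.579, 0.0, -0.0]
contact_force: [0.6, -0.3, 0.2]
width: -0.1
t 0.82 g [-162.2 -271.6  330. ] F(g) [ 0.7 -0.1  0.2] w -0.1
slide [6.567e-01 1.074e-01 3.000e-04] rot [-0.0004 -0.0004  0.003 ]
```

```bash
python3 -m inch '{"slide":[[0.08,0.01,0],[0.16,0.02,0],[0.24,0.04,0],[0.32,0.05,0],[0.4,0.065,0],[0.48,0.08,0],[0.57,0.095,0],[0.656,0.107,0]],"rot":[[0,0,0.003],[0,0,0.003],[0,0,0.003],[0,0,0.003],[0,0,0.003],[0,0,0.003],[0,0,0.003],[0,0,0.003]],"claw":[0,0,0,0,0,0,0,0]}'; python3 - <<'E'
from h import *
rows(-110,57,260)
E
```

```text
time: 1.48
tool_pos: [515.4, 85.2, 330.0]
tcp_rot: [0.817, 0.577, 0.0, -0.0]
contact_force: [1.4, -0.6, 0.5]
width: -0.1
t 1.48 g [-111.2   53.2  330. ] F(g) [ 1.5 -0.1  0.5] w -0.1
slide [0.0076 0.0025 0.14  ] rot [-0.0004 -0.0003  0.0002]
```

```bash
python3 -m inch '{"slide":[[0.008,0,0.05],[0.008,0.002,0.1],[0.008,0.002,0.14],[0.008,0.002,0.14],[0.008,0.002,0.14]],"rot":[[0,0,0],[0,0,0],[0,0,0],[0,0,0],[0,0,0]],"claw":[0,0,0,0,0]}'; python3 - <<'E'
from h import *
rows(-95,57,260)
for n in ("side","top","wrist"):
    im=camera(n)[:,:,::-1]; 
    if n=="side": im=cv2.resize(im[100:260,180:380],None,fx=4,fy=3.6) if 0 else cv2.resize(im[100:250,180:380],None,fx=4,fy=4)
    if n=="top": im=cv2.resize(im[120:300,160:340],None,fx=3.3,fy=3.3)
    cv2.imwrite(f"pics/{n}2.png",im)
E
```

```text
time: 1.9
tool_pos: [517.0, 88.6, 259.8]
tcp_rot: [0.817, 0.577, -0.001, -0.001]
contact_force: [-0.5, -0.0, 1.7]
width: -0.1
t 1.9 g [-110.8   56.9  259.8] F(g) [-0.5 -0.2  1.7] w -0.1
slide [ 0.0002  0.0316 -0.0005] rot [-0.0014  0.0003  0.0002]
```

View pics/side2.png

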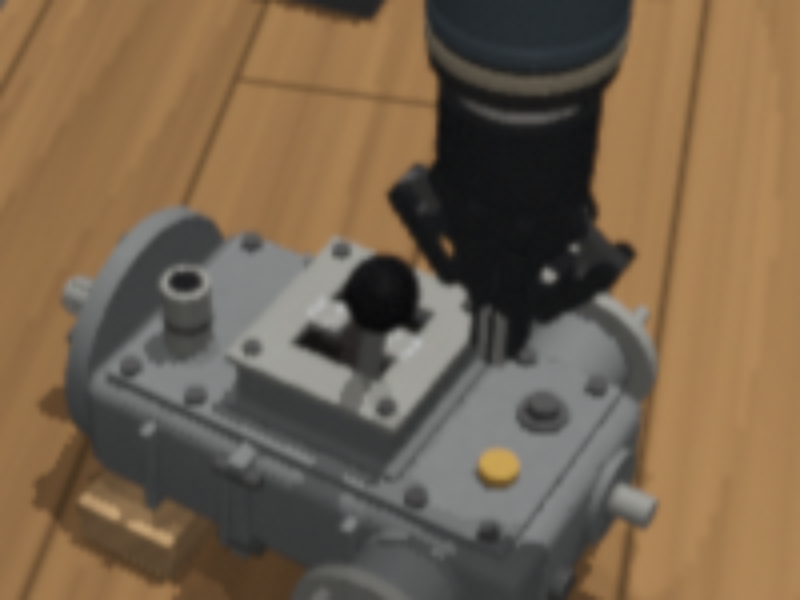

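View pics/top2.png

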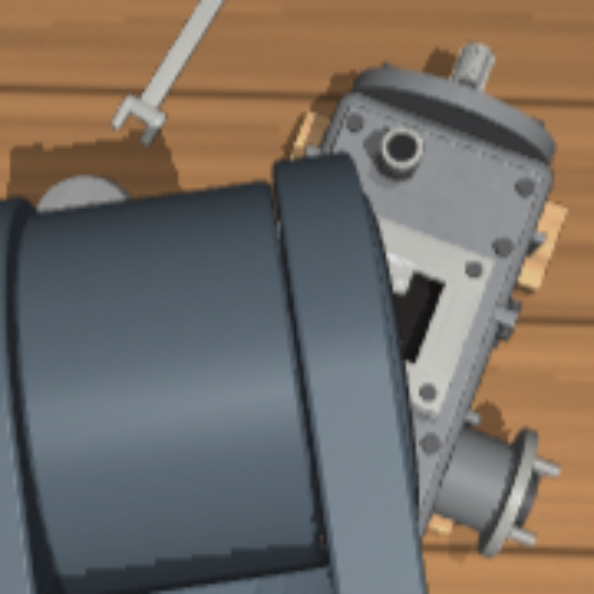

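View pics/wrist2.png

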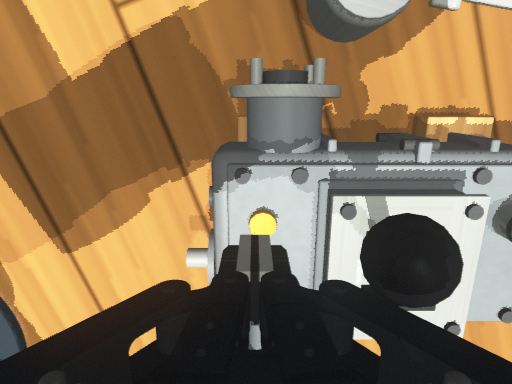

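```bash
cat >> h.py <<'E'
def K(f,s): return G@[175*np.sin(f),175*np.cos(f)*np.sin(s),100+175*np.cos(f)*np.cos(s)]+C
def look(tag,n="side",box=(180,100,380,250)):
    im=camera(n)[:,:,::-1]; x0,y0,x1,y1=box
    big=cv2.resize(im[y0:y1,x0:x1],None,fx=4,fy=4,interpolation=2); cv2.imwrite(f"pics/{tag}.png",big)
E
python3 - <<'E'
from h import *
for s in (.34,0,-.34):
  for f in(-.3,-.25,-.1,0,.1,.25,.3): p=proj("side",K(f,s))[0]; print(s,f,p.round(1),((p-[180,100])*4).round())
rows(-68,56,264)
E
python3 -m inch '{"slide":[[0,0.02,-0.008],[0,0.045,-0.008],[0,0.065,-0.008],[0,0.086,-0.008],[0,0.086,-0.008]],"rot":[[0,0,0],[0,0,0],[0,0,0],[0,0,0],[0,0,0]],"claw":[0,0,0,0,0]}'; python3 - <<'E'
from h import *
rows(-50,56,266)
look("s3")
E
```

```text
0.34 -0.3 [278.5 174.6] [394. 299.]
0.34 -0.25 [274.8 172.6] [379. 291.]
0.34 -0.1 [263.8 167.1] [335. 268.]
0.34 0 [256.7 164. ] [307. 256.]
0.34 0.1 [249.8 161.3] [279. 245.]
0.34 0.25 [240.  158.2] [240. 233.]
0.34 0.3 [237.  157.4] [228. 230.]
0 -0.3 [291.8 156.1] [447. 224.]
0 -0.25 [288.4 153.9] [433. 216.]
0 -0.1 [278.  148.2] [392. 193.]
0 0 [271.  145.1] [364. 180.]
0 0.1 [264.1 142.7] [336. 171.]
0 0.25 [254.  140.4] [296. 161.]
0 0.3 [250.8 139.9] [283. 160.]
-0.34 -0.3 [303.9 145.3] [496. 181.]
-0.34 -0.25 [300.8 143. ] [483. 172.]
-0.34 -0.1 [291.  137.2] [444. 149.]
-0.34 0 [284.3 134.3] [417. 137.]
-0.34 0.1 [277.5 132.1] [390. 128.]
-0.34 0.25 [267.3 130.2] [349. 121.]
-0.34 0.3 [264. 130.] [336. 120.]
t 2.05 g [-109.7   57.3  261.6] F(g) [-0.2  0.5 -0.7] w 0.2
slide [-0.0025  0.0834 -0.0048] rot [ 0.0007 -0.0009 -0.0001]
time: 2.47
tool_pos: [560.1, 73.6, 266.5]
tcp_rot: [0.817, 0.577, 0.002, 0.0]
contact_force: [-1.0, -1.0, 1.1]
width: -0.2
t 2.47 g [-65.2  57.1 266.5] F(g) [-0.7 -1.3  1.1] w -0.2
slide [-0.0022  0.0304  0.001 ] rot [ 0.0015 -0.0013 -0.0007]
```

View pics/s3.png

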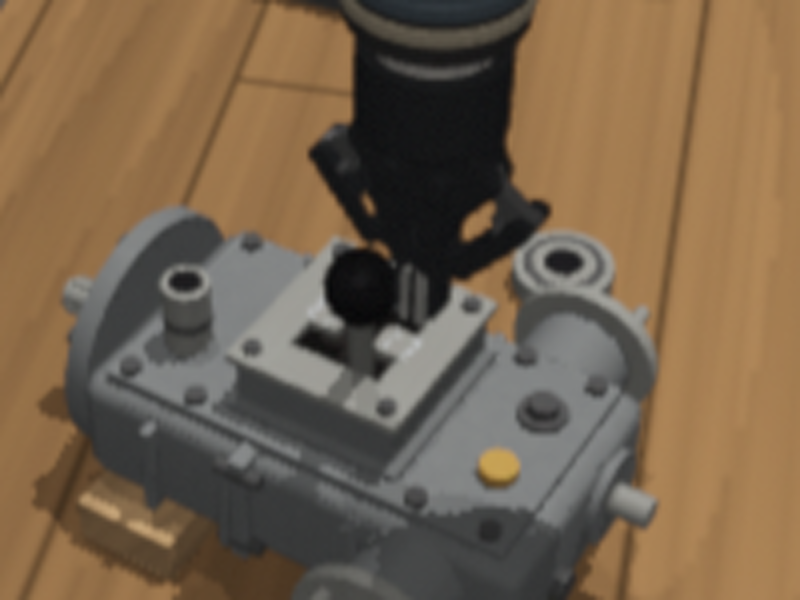

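```bash
python3 -m inch '{"slide":[[0,0.01,-0.001],[0,0.02,-0.002],[0,0.03,-0.004],[0,0.04,-0.006],[0,0.05,-0.006],[0,0.056,-0.006],[0,0.06,-0.006],[0,0.06,-0.006]],"rot":[[0,0,0],[0,0,0],[0,0,0],[0,0,0],[0,0,0],[0,0,0],[0,0,0],[0,0,0]],"claw":[0,0,0,0,0,0,0,0]}'; python3 - <<'E'
from h import *
rows(-80,56,270)
look("s4")
E
```

```text
time: 3.18
tool_pos: [587.9, 63.6, 269.1]
tcp_rot: [0.817, 0.577, 0.001, 0.0]
contact_force: [-2.2, -0.7, 1.1]
width: -0.1
t 3.18 g [-35.7  57.  269.1] F(g) [-1.8 -1.4  1.1] w -0.1
slide [-0.0021 -0.0887 -0.0019] rot [ 0.0012 -0.001  -0.0008]
```

View pics/s4.png

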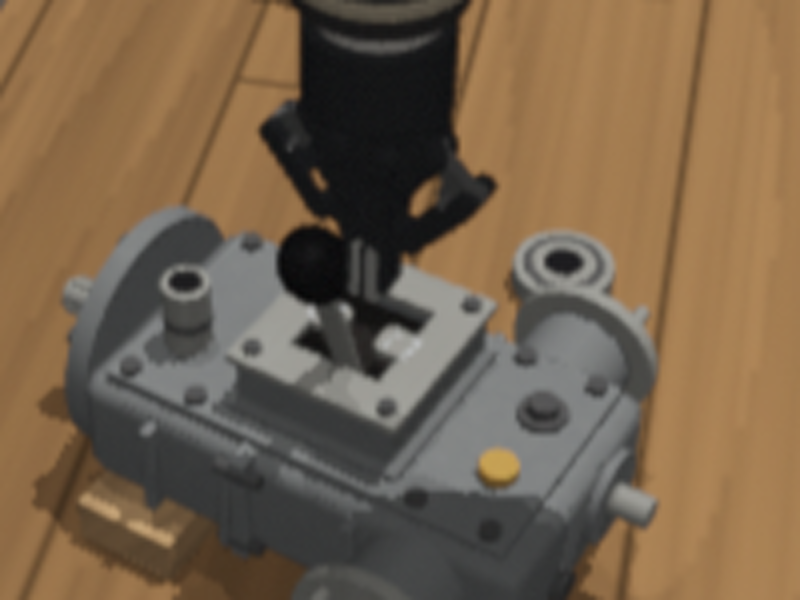

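```bash
python3 -m inch '{"slide":[[0,-0.03,0],[0,-0.07,0],[0,-0.1,-0.02],[0.02,-0.1,-0.09],[0.08,-0.08,-0.15],[0.15,-0.03,-0.15],[0.16,0.03,-0.15],[0.16,0.06,-0.15]],"rot":[[0,0,0],[0,0,0],[0,0,0],[0,0,0],[0,0,0],[0,0,0],[0,0,0],[0,0,0]],"claw":[0,0,0,0,0,0,0,0]}'; python3 - <<'E'
from h import *
rows(-4,122,273)
look("s5")
E
```

```text
time: 3.9
tool_pos: [643.3, 131.0, 345.1]
tcp_rot: [0.816, 0.578, 0.002, 0.001]
contact_force: [0.5, 0.5, 0.4]
width: 0.0
t 3.9 g [ -5.9 139.  345.1] F(g) [0.3 0.7 0.4] w 0.0
slide [-0.0344  0.0032  0.1441] rot [ 0.0022 -0.0018  0.0008]
```

View pics/s5.png

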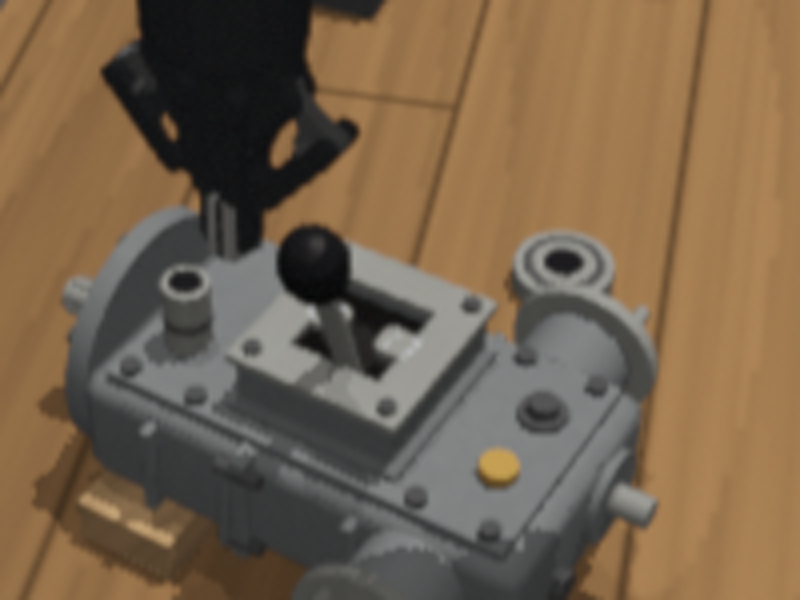

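```bash
python3 -m inch '{"slide":[[0,0.003,0.05],[0,0.003,0.1],[0,0.003,0.144],[-0.02,0.003,0.144],[-0.045,0.003,0.144],[-0.06,0.003,0.144],[-0.06,0.003,0.144]],"rot":[[0,0,0],[0,0,0],[0,0,0],[0,0,0],[0,0,0],[0,0,0],[0,0,0]],"claw":[0,0,0,0,0,0,0]}'; python3 - <<'E'
from h import *
rows(-4,60,273)
look("s6")
E
```

```text
time: 4.53
tool_pos: [638.7, 98.8, 271.3]
tcp_rot: [0.817, 0.576, 0.001, 0.001]
contact_force: [-0.2, 0.4, 0.5]
width: 0.1
t 4.53 g [  0.5 107.1 271.3] F(g) [-0.3  0.3  0.5] w 0.1
slide [-0.0941 -0.0088 -0.0036] rot [ 0.0019 -0.0007 -0.0012]
```

View pics/s6.png

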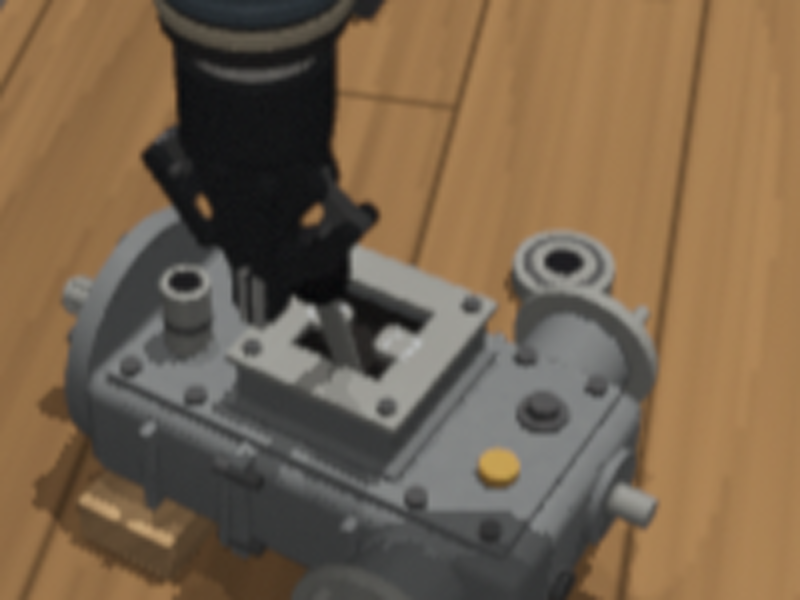

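```bash
python3 -m inch '{"slide":[[-0.02,-0.008,-0.002],[-0.045,-0.01,-0.003],[-0.07,-0.01,-0.004],[-0.095,-0.01,-0.005],[-0.12,-0.01,-0.006],[-0.145,-0.01,-0.006],[-0.165,-0.01,-0.006],[-0.175,-0.01,-0.006]],"rot":[[0,0,0],[0,0,0],[0,0,0],[0,0,0],[0,0,0],[0,0,0],[0,0,0],[0,0,0]],"claw":[0,0,0,0,0,0,0,0]}'; python3 - <<'E'
from h import *
rows(-4,-29,270)
look("s7")
look("t7","top",(160,120,340,270))
E
```

```text
time: 5.25
tool_pos: [604.4, 17.2, 274.0]
tcp_rot: [0.817, 0.576, 0.001, 0.001]
contact_force: [0.1, 1.6, 0.9]
width: 0.2
t 5.25 g [ -4.6  18.7 274. ] F(g) [-0.4  1.6  0.9] w 0.2
slide [-0.0954  0.0014  0.008 ] rot [ 0.0019 -0.0007 -0.0018]
```

View pics/s7.png

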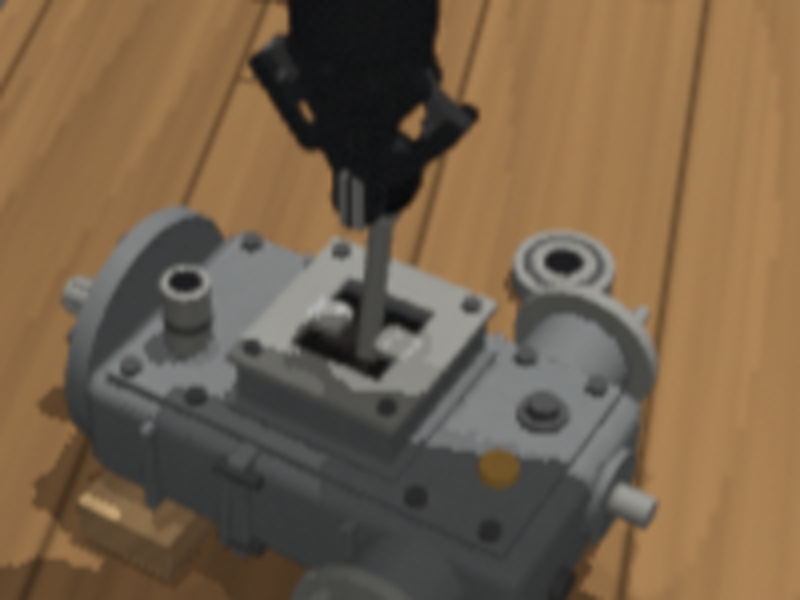

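View pics/t7.png

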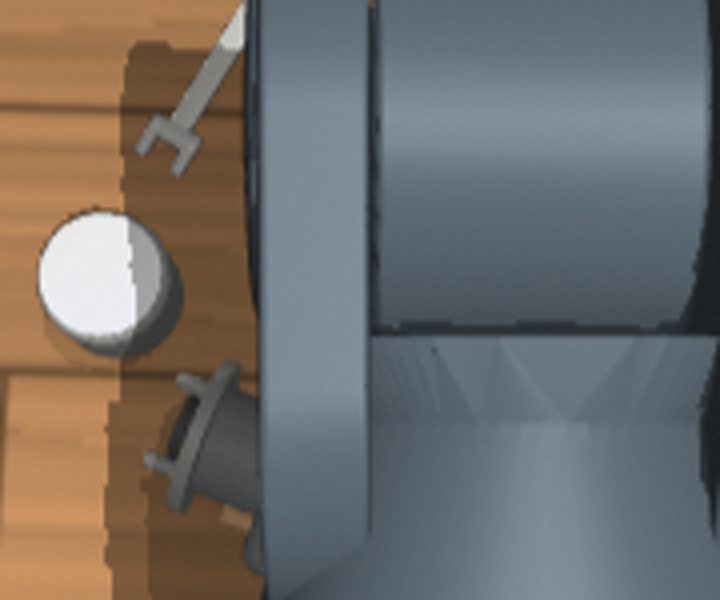

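```bash
python3 -m inch '{"slide":[[0.02,-0.005,0.002],[0.02,-0.016,0.004],[0.0,-0.016,0.004],[-0.02,-0.016,0.004],[-0.04,-0.014,0.006],[-0.06,-0.012,0.008],[-0.07,-0.01,0.01],[-0.07,-0.01,0.01]],"rot":[[0,0,0],[0,0,0],[0,0,0],[0,0,0],[0,0,0],[0,0,0],[0,0,0],[0,0,0]],"claw":[0,0,0,0,0,0,0,0]}'; python3 - <<'E'
from h import *
rows(-4,-29,270)
look("s8")
E
```

```text
time: 6.02
tool_pos: [587.8, -15.1, 268.8]
tcp_rot: [0.818, 0.575, 0.001, 0.001]
contact_force: [-0.3, 0.3, 0.8]
width: 0.3
t 6.02 g [ -9.5 -17.3 268.8] F(g) [-0.4  0.2  0.8] w 0.3
slide [-0.0234  0.011  -0.0024] rot [ 0.0018 -0.0004 -0.003 ]
```

View pics/s8.png

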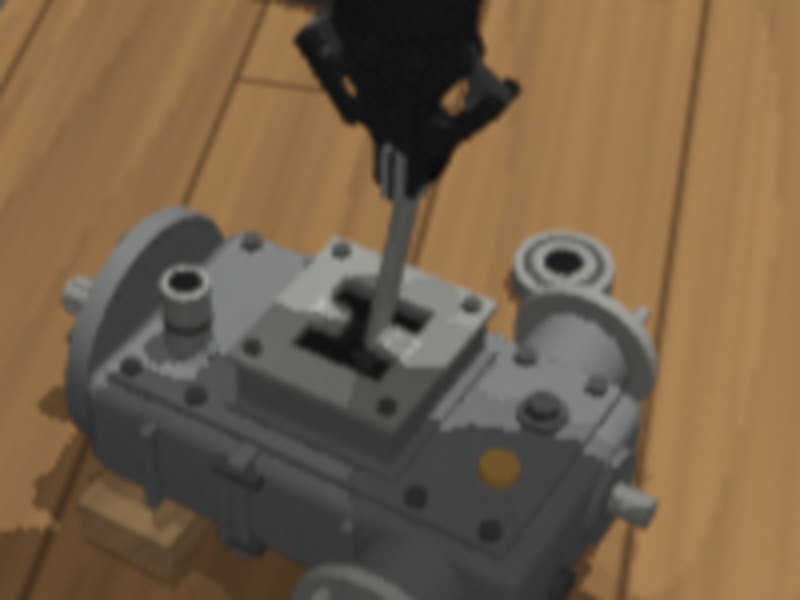

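```bash
python3 -m inch '{"slide":[[-0.008,0,0],[-0.016,0,0],[-0.022,0.002,0.002],[-0.026,0.004,0.003],[-0.026,0.004,0.003]],"rot":[[0,0,0],[0,0,0],[0,0,0],[0,0,0],[0,0,0]],"claw":[0,0,0,0,0]}'; python3 - <<'E'
from h import *
rows(-4,-29,270)
look("s9")
E
```

```text
time: 6.48
tool_pos: [585.6, -27.9, 267.2]
tcp_rot: [0.818, 0.575, 0.001, 0.001]
contact_force: [0.7, 0.1, -0.9]
width: -0.1
t 6.48 g [ -7.3 -30.  267.2] F(g) [ 0.7  0.3 -0.9] w -0.1
slide [ 0.0021  0.0067 -0.0055] rot [ 0.0018 -0.0004 -0.003 ]
```

View pics/s9.png

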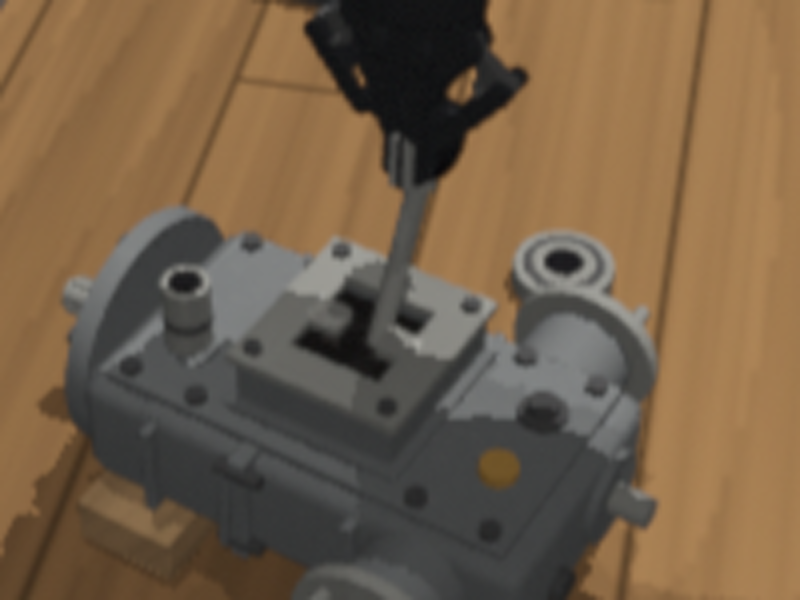

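```bash
python3 -m inch '{"slide":[[0.03,0,0],[0.06,0,-0.01],[0.06,0,-0.08],[0.06,-0.02,-0.15],[0.05,-0.08,-0.15],[0.0,-0.14,-0.15],[-0.055,-0.17,-0.15],[-0.055,-0.17,-0.15]],"rot":[[0,0,0],[0,0,0],[0,0,0],[0,0,0],[0,0,0],[0,0,0],[0,0,0],[0,0,0]],"claw":[0,0,0,0,0,0,0,0]}'; python3 - <<'E'
from h import *
rows(-88,-57,269)
look("s10")
cv2.imwrite("pics/w10.png",camera("wrist")[:,:,::-1])
E
```

```text
time: 7.2
tool_pos: [493.2, -26.0, 343.5]
tcp_rot: [0.818, 0.575, 0.001, 0.002]
contact_force: [-0.4, -0.7, 0.4]
width: 0.1
t 7.2 g [-95.  -59.1 343.5] F(g) [-0.2 -0.8  0.4] w 0.1
slide [0.0043 0.0133 0.1491] rot [ 0.0031 -0.0001 -0.0033]
```

View pics/s10.png

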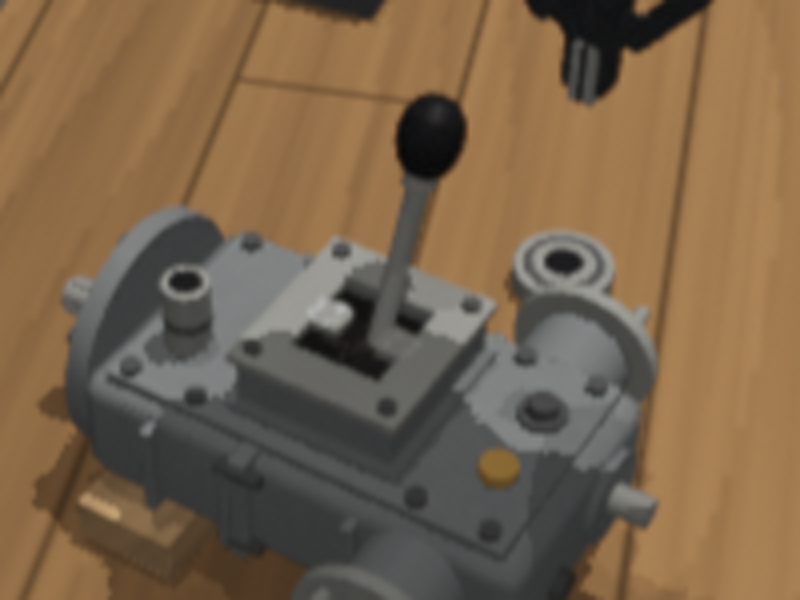

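View pics/w10.png

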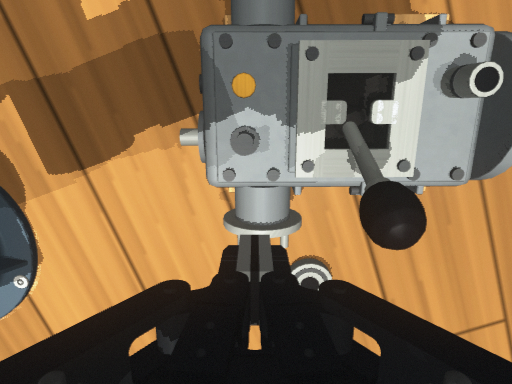

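```bash
python3 -m inch '{"slide":[[0.004,0.01,0.06],[0.004,0.01,0.12],[0.004,0.01,0.147],[0.004,0.04,0.147],[0.004,0.07,0.147],[0.004,0.1,0.147],[0.004,0.12,0.147],[0.004,0.14,0.147]],"rot":[[0,0,-0.003],[0,0,-0.003],[0,0,-0.003],[0,0,-0.003],[0,0,-0.003],[0,0,-0.003],[0,0,-0.003],[0,0,-0.003]],"claw":[0,0,0,0,0,0,0,0]}'; python3 - <<'E'
from h import *
rows(20,-57,264)
look("s11")
E
```

```text
time: 7.97
tool_pos: [564.1, -45.8, 268.8]
tcp_rot: [0.817, 0.577, 0.001, 0.001]
contact_force: [-2.8, 1.0, 1.2]
width: 0.2
t 7.97 g [-21.6 -54.1 268.8] F(g) [-3.   0.   1.2] w 0.2
slide [-0.0057  0.0831  0.0098] rot [ 0.002  -0.0005 -0.0001]
```

View pics/s11.png

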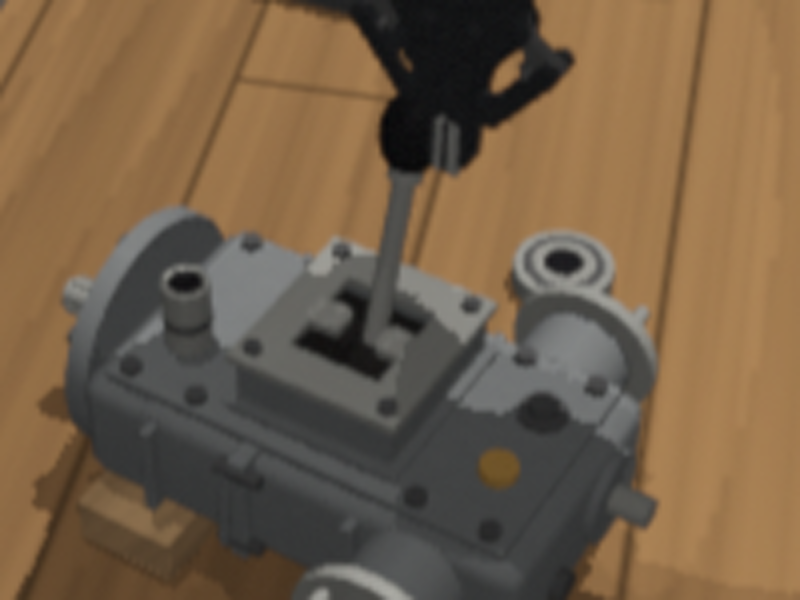

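```bash
python3 -m inch '{"slide":[[-0.002,0.012,0],[-0.004,0.024,0.002],[-0.004,0.036,0.004],[-0.004,0.048,0.006],[-0.004,0.06,0.008],[-0.004,0.072,0.01],[-0.004,0.08,0.01],[-0.004,0.08,0.01]],"rot":[[0,0,0],[0,0,0],[0,0,0],[0,0,0],[0,0,0],[0,0,0],[0,0,0],[0,0,0]],"claw":[0,0,0,0,0,0,0,0]}'; python3 - <<'E'
from h import *
rows(24,-57,264)
look("s12")
E
```

```text
time: 8.68
tool_pos: [602.8, -61.8, 263.2]
tcp_rot: [0.817, 0.577, 0.001, 0.001]
contact_force: [-1.7, 0.7, 0.9]
width: 0.5
t 8.68 g [ 20.2 -56.2 263.2] F(g) [-1.8  0.1  0.9] w 0.5
slide [-0.0015  0.0075 -0.0017] rot [ 0.0019 -0.0004 -0.0003]
```

View pics/s12.png

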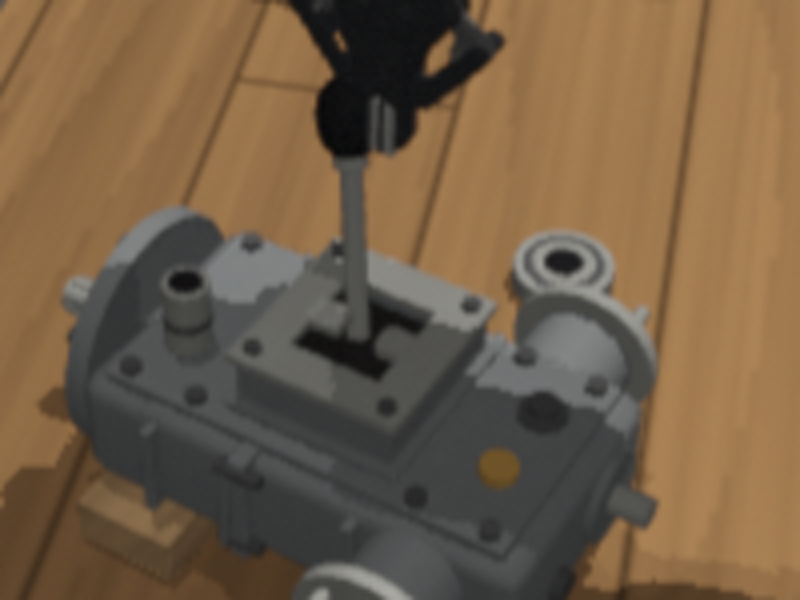

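Not at the stop yet (force still about 2 N, knob near column 347, i.e. f≈0.26); push on until the force rises.

```bash
python3 -m inch '{"slide":[[0,0.006,0],[0,0.01,0],[0,0.014,0],[0,0.014,0]],"rot":[[0,0,0],[0,0,0],[0,0,0],[0,0,0]],"claw":[0,0,0,0]}'; python3 - <<'E'
from h import *
rows(28,-57,264)
E
```

```text
time: 9.07
tool_pos: [609.0, -64.1, 263.0]
tcp_rot: [0.817, 0.577, 0.001, 0.001]
contact_force: [-2.5, 2.0, -0.0]
width: -0.1
t 9.07 g [ 26.8 -56.3 263. ] F(g) [-3.  1. -0.] w -0.1
slide [-0.0014  0.0023 -0.0019] rot [ 0.0015 -0.0003 -0.0003]
```

```bash
python3 -m inch '{"slide":[[0,0.004,0],[0,0.008,0],[0,0.01,0],[0,0.01,0]],"rot":[[0,0,0],[0,0,0],[0,0,0],[0,0,0]],"claw":[0,0,0,0]}'; python3 - <<'E'
from h import *
rows(28,-57,264)
look("s13")
E
```

```text
time: 9.4
tool_pos: [613.3, -65.5, 262.7]
tcp_rot: [0.817, 0.577, 0.0, 0.0]
contact_force: [-7.0, 3.1, -1.3]
width: 0.1
t 9.4 g [ 31.4 -56.3 262.7] F(g) [-7.6  0.6 -1.3] w 0.1
slide [-0.0014 -0.0067 -0.0026] rot [ 0.0004 -0.0004 -0.0003]
```

View pics/s13.png

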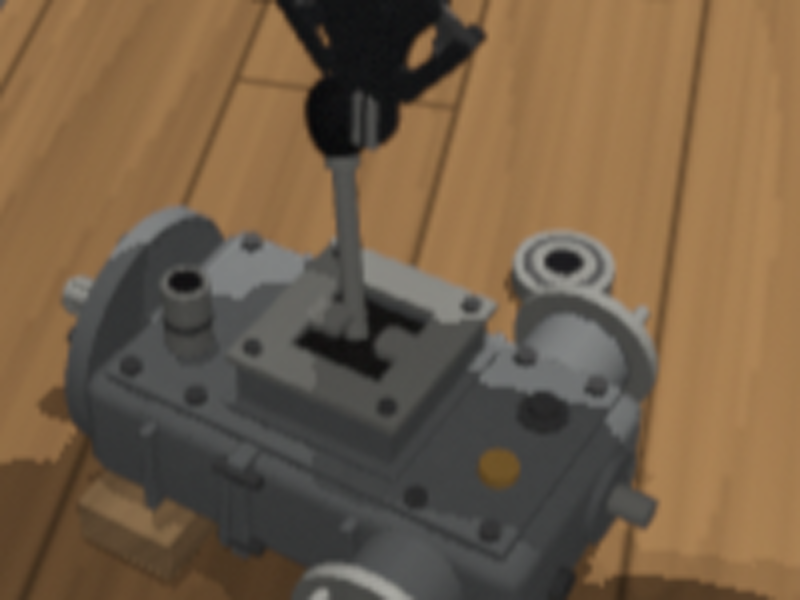

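```bash
python3 -m inch '{"slide":[[0,0.004,0],[0,0.006,0],[0,0.006,0]],"rot":[[0,0,0],[0,0,0],[0,0,0]],"claw":[0,0,0]}'; python3 - <<'E'
from h import *
rows(28,-57,264)
E
```

```text
time: 9.7
tool_pos: [615.3, -66.2, 262.3]
tcp_rot: [0.817, 0.577, -0.0, -0.001]
contact_force: [-8.3, 4.3, -0.2]
width: 0.3
t 9.7 g [ 33.5 -56.3 262.3] F(g) [-9.2  1.2 -0.2] w 0.3
slide [-0.0015 -0.0111 -0.0033] rot [-0.0009 -0.0003 -0.0002]
```

```bash
python3 -m inch '{"slide":[[0,-0.03,0],[0,-0.08,0],[0,-0.14,0],[0,-0.2,-0.02],[0,-0.2,-0.1],[0,-0.2,-0.16],[0,-0.2,-0.16]],"rot":[[0,0,0],[0,0,0],[0,0,0],[0,0,0],[0,0,0],[0,0,0],[0,0,0]],"claw":[0,0,0,0,0,0,0]}'; python3 - <<'E'
from h import *
rows(28,-57,264)
look("s14")
cv2.imwrite("pics/w14.png",camera("wrist")[:,:,::-1])
E
```

```text
time: 10.28
tool_pos: [521.7, -32.9, 347.8]
tcp_rot: [0.817, 0.577, 0.002, 0.002]
contact_force: [0.9, -0.7, 1.0]
width: -0.1
t 10.28 g [-65.9 -56.1 347.8] F(g) [ 1.1 -0.4  1. ] w -0.1
slide [-0.0021  0.1868  0.1687] rot [ 0.0034 -0.0013 -0.    ]
```

View pics/s14.png

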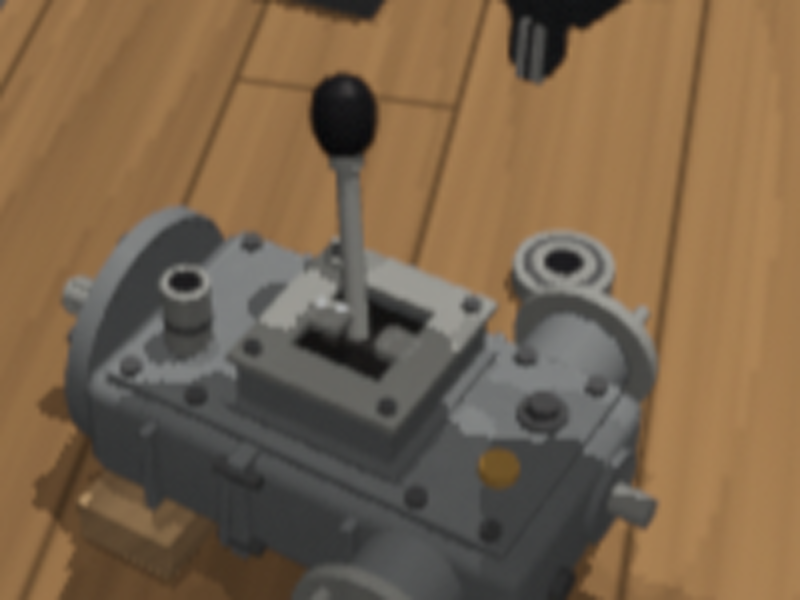

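View pics/w14.png

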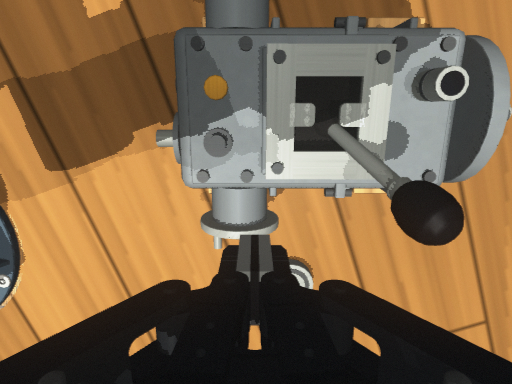

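```bash
python3 - <<'E'
from h import *
w=cv2.imread("pics/w14.png"); s=cv2.imread("pics/s14.png")
a=knob_px(w,(380,160,480,260)); b=knob_px(s,(290,60,400,170))
pa=a[1][:2]+a[1][2:4]/2-.5; pb=(b[1][:2]+b[1][2:4]/2-.5)/4+[180,100]-.375
print(a,b,pa,pb)
def fs(p,d=175):
    g=G.T@(p-C)-[0,0,100]; g=g/np.linalg.norm(g); return np.arcsin(g[0]),np.arctan2(g[1],g[2])
P,e=tri(ray("side",pb),ray("wrist",pa)); print(P,e,(G.T@(P-C)).round(1),fs(P))
# single-view fits
from scipy.optimize import least_squares
for n,p in(("side",pb),("wrist",pa)):
    r=least_squares(lambda q:proj(n,G@(177/175*(G.T@(K(*q)-C)-[0,0,100])+[0,0,100])+C)[0]-p,[.28,-.34]); print(n,r.x)
# gate centre from wrist bolts
B={"RL":(279,57),"RR":(278,168),"FR":(376,167),"FL":(372,57)}
Q={k:onz("wrist",v,166) for k,v in B.items()}; c=(sum(Q.values())/4); print(c, (G.T@(c-C)).round(1))
E
```

```text
Traceback (most recent call last):
  File "h.py", line 17, in knob_px
    n,l,s,ct=cv2.connectedComponentsWithStats(m); i=1+np.argmax(s[1:,4])
                                                      ~~~~~~~~~^^^^^^^^^
ValueError: attempt to get argmax of an empty sequence
```

```bash
sed -i 's/max(2)<22/max(2)<TH/; 1a TH=45' h.py; python3 - <<'E'
from h import *
w=cv2.imread("pics/w14.png"); s=cv2.imread("pics/s14.png")
a=knob_px(w,(380,160,480,260)); b=knob_px(s,(290,60,400,170))
pa=a[1][:2]+a[1][2:4]/2-.5; pb=(b[1][:2]+b[1][2:4]/2-.5)/4+[180,100]-.375
print(a,b,pa,pb)
def fs(p):
    g=G.T@(p-C)-[0,0,100]; g=g/np.linalg.norm(g); return np.arcsin(g[0]),np.arctan2(g[1],g[2])
P,e=tri(ray("side",pb),ray("wrist",pa)); print(P,e,(G.T@(P-C)).round(1),fs(P))
from scipy.optimize import least_squares
for n,p in(("side",pb),("wrist",pa)):
    r=least_squares(lambda q:proj(n,G@(177/175*(G.T@(K(*q)-C)-[0,0,100])+[0,0,100])+C)[0]-p,[.28,-.34]); print(n,r.x)
B={"RL":(279,57),"RR":(278,168),"FR":(376,167),"FL":(372,57)}
Q={k:onz("wrist",v,166) for k,v in B.items()}; c=(sum(Q.values())/4); print(c, (G.T@(c-C)).round(1))
E
```

```text
(array([425.83618504, 211.21704689]), array([ 391,  180,   72,   65, 3156])) (array([342.92853444, 117.89280166]), array([ 313,   77,   61,   80, 3862])) [426.5 212. ] [265.375 128.75 ]
[630.84685151 -77.3826091  257.57781183] 0.8906116638366163 [ 51.9 -61.6 257.6] (np.float64(0.2975593192321689), np.float64(-0.37263280631149553))
side [ 0.29147814 -0.36561922]
wrist [ 0.30108901 -0.37344141]
[601.59193135  -1.67769287 166.        ] [ -1.   0. 166.]
```

```bash
python3 - <<'E'
from h import *
a=cv2.imread("pics/side0.png");b=camera("side")[:,:,::-1]
for nm,(x0,y0,x1,y1) in dict(tin=(195,250,255,315),spanner=(125,230,200,290),socket=(215,160,240,185),bearing=(305,155,335,175)).items():
    r=cv2.matchTemplate(b[y0-8:y1+8,x0-8:x1+8].copy(),a[y0:y1,x0:x1],cv2.TM_CCOEFF_NORMED); _,v,_,l=cv2.minMaxLoc(r); print(nm,round(v,2),l[0]-8,l[1]-8)
print(get_state()["joint_velocities"].round(3))
close_job()
E
```

```text
tin 0.95 0 0
spanner 0.85 0 0
socket 1.0 0 0
bearing 0.99 0 0
[-0.     0.013 -0.027 -0.005  0.001  0.001]
the job is handed in; nothing more can be done
```

I shifted the stick from second to third with three pushes of the shut fingers and handed the job in at about 10.4 s. The three pushes were forward into neutral on the left, across to the right column, and forward in the far right slot until the push force rose to about 9 N.

- **Stick position:** after the fingers backed off, side and wrist views together put the knob at fore-and-aft tilt about 0.30 rad and sideways tilt about -0.37 rad. Taken singly, the side view gave 0.29 and -0.366, and the wrist view 0.30 and -0.373. All are inside the limits.
- **Along the way:** with the stick in neutral on the left, I read the fore-and-aft tilt as about -0.02 rad. During the push across it drifted to about -0.06 rad against the back of the neutral channel. I moved the fingers back to correct this, and at the right column it stood near -0.05 rad, well short of fourth.
- **Bystanders:** the socket, tin, bearing and spanner showed no shift in the side view. The spanner's match was weaker (0.85); I did not look into why.
- **Not checked:** I saw no sign of pinching with the fingers shut, but the contact forces on the stick were not measured directly. The arm stood clear of everything at the end. The hand-in gave no verdict.

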